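# Spring check of two tilting mirror mounts

## Robot

A 7-joint arm with a two-finger parallel gripper is mounted at the origin on a cart in front of the work surface, level with it; the furniture and walls round the work are solid. World frame = base frame: x ahead of the robot, y to its left, z up, the work surface at z = 0. Lengths are in m, angles in rad, forces in N, time in s.
With the tool pointing down it reaches from about 0.425 to 0.925 m from the base axis. Payload 6.8 kg.
Tool frame: the origin (TCP) lies at the very end of the fingers, on their centre line; the grasp point (between the pads) lies 19 mm behind it; z points along the fingers, y is the line along which they close (so a half turn about z gives the same grasp; the last joint's range is limited). The gripper opens to 85 mm and grips with 20 to 120 N. Pads are 22 mm wide; open, the fingers measure 114 mm over their backs; the gripper's body (76 mm by 85 mm) begins 54 mm behind the grasp point. The pads swing forward as they close: fully open they stand 13 mm farther back than shut.
Start: joints at [1.073, 0.477, 0.022, 1.555, -0.011, 1.109, -0.083], TCP at [0.257, -0.624, 0.231] pointing down, gripper open.
Joint ranges: [-2.96, 2.96], [-0.34, 2.1], [-1.41, 1.46], [0.24, 2.44], [-1.37, 4.51], [0.17, 1.92], [-2.96, 2.96]. Speed limits (rad/s): [2.39, 2.39, 3.14, 3.14, 3.14, 3.14, 3.14].

## Interface

Orientations are given as a rotation vector (axis times angle).
In Python, from bench import r gives the robot as it stands.
- The arm moves only by the tool play_rows, never from a script. Its argument "targets" is text: rows parted by semicolons, each of 5 numbers parted by spaces: the closure, from -1 (fully open) to 1 (shut), then the shift along the tool's x, y, z in m, then the turn about the tool's z in rad. In form: gripper dx dy dz spin; .... A call has 1 to 8 rows; each row is the pose to reach, as a shift and turn from the pose commanded when the call began, along the tool's axes at that moment; what a row does not reach only later rows make up. A row lasts 1/12 s, in which the tool goes at most 41.7 mm and 7.16 degrees, less where a joint would pass 70% of its speed; a pose out of reach is approached as far as the arm can. A call with a gripper value outside its range is refused whole. The fingers move at their own pace and stop on an object; "squeeze" is the grip in N (left out, the last holds). Time passes only in rows, so rows that repeat a pose let the fingers close. It gives the time, the measured TCP pose, the force, the opening and the grip force at its end, in the units of the state.
- r.get_obs(): the state, without advancing time (a new reading comes with each control period).
- r.grab_frame(name): name is "side" or "top" or "wrist"; returns the picture (480x640x3 uint8, red, green, blue); there is no depth.
- r.camera_info(name): a dict with "fov_y" (degrees; the focal length in pixels is half the picture's height over the tangent of half this angle, whatever the lens; pixels are square), "cx", "cy" (the principal point, pixels), "k1" (the pictures are not rectified: a ray, as slopes to the right and down, at radius r is drawn at 1 + k1 r^2 times it, then the intrinsics apply), "position" and "rotation" of the camera in the world. Camera axes: x right, y down, z forward; pixel columns grow to the right and rows downward; lengths in m; the calibration is good to about 2 mm. A picture is of the moment at which its call begins: read the wrist's pose just before it. camera_info takes no time and is no camera call; for the wrist camera it gives the pose at the moment of the call.
- r.hand_in(): hands the job in; it is judged then, once.
The state is a dict: "clock": time; "joints": joint angles; "qvel": joint speeds; "tau": joint torques, N m; "tcp_pos": TCP position; "orientation": TCP orientation; "contact_force": force on the tool from outside, world axes, zero at the start; "moment": the same for the moment, N m; "grip_width": finger opening in m; "gripper_force": force on a finger pad.
Only numpy, scipy, OpenCV 4.12 (cv2) and the standard library are available. Lean on these libraries where they do the work, as an engineer would, in place of code of your own. Each camera call takes 0.05 s, during which the arm holds its last target. There are 200 camera calls.

## Task

Check the springs of the two tilting mirror mounts on the bench, first the one with the square mirror, then the one with the round mirror: with closed fingertips press down the brass screw head on the corner of its tilting plate until the pointer tip is level with the brass index tab, not beyond it, hold it there for a second, then let the plate spring fully back. Only press: do not grasp or lift anything, do not touch the mirror glass, and leave the mounts, the tabs and the other things where they are.

Things in the scene. Friction and masses are not known exactly. Their poses are not given: they have to be found in the camera images.
- square_mount: tilting mirror mount with a square glass, 36 mm wide, else the same as the round one; loose, 1.1 to 1.6 kg. Base 70x238x12 mm, origin under its centre, y along it. A plate 70 mm wide, 6 thick, is hinged about x at y 29, z 55 mm between cheeks 62 mm high and reaches to y 118; its pointer reaches the other way, to y -86, in front (-x) of an upright white board 110 mm high
- square_plate (a joint): tilt of that plate: 0 at rest (level), grows as the screw-head corner goes down and the pointer rises, stop at 0.42 rad. Sprung: at the screw head about 3 N to start, 8 N at 0.3 rad; let go, it returns to 0. Pointer tip rises 115 mm x sin(tilt); screw head, 75 mm from the hinge axis, sinks 75 mm x sin(tilt)
- square_screw: brass screw head on the free corner of the plate nearest the robot (-x), where to press: 19 mm across, 10 mm high, low dome, fixed to the plate; origin at the centre of its underside. At mount x = -26 mm, y = +104 mm (75 mm from the hinge axis); its underside 58 mm above the bench at rest
- square_screw_top (a point): top centre of that screw head, 68 mm above the bench at rest
- square_glass: the mirror, square glass, 36 mm wide, 4 mm thick, on top of the tilting plate between hinge and screw head, its centre 36 mm from the hinge axis; origin at the centre of its underside. Not to be touched
- square_pointer_tip (a point): sharp tip of the steel pointer, moves with the plate; 55 mm above the bench at rest
- square_tab_tip (a point): tip of the brass index tab (tab 8 mm tall) that rides on an upright rod by the scale board and points at the pointer's tip; it stands 16 to 34 mm above the pointer's rest height, set differently each time. About 3 mm from the pointer tip (up to 9 mm with tilt) when level with it. Held by friction
- round_mount: tilting mirror mount with a round glass, 36 mm across, else the same as the square one; loose, 1.1 to 1.6 kg. Base 70x238x12 mm, origin under its centre, y along it. A plate 70 mm wide, 6 thick, is hinged about x at y 29, z 55 mm between cheeks 62 mm high and reaches to y 118; its pointer reaches the other way, to y -86, in front (-x) of an upright white board 110 mm high
- round_plate (a joint): tilt of that plate: 0 at rest (level), grows as the screw-head corner goes down and the pointer rises, stop at 0.42 rad. Sprung: at the screw head about 3 N to start, 8 N at 0.3 rad; let go, it returns to 0. Pointer tip rises 115 mm x sin(tilt); screw head, 75 mm from the hinge axis, sinks 75 mm x sin(tilt)
- round_screw: brass screw head on the free corner of the plate nearest the robot (-x), where to press: 19 mm across, 10 mm high, low dome, fixed to the plate; origin at the centre of its underside. At mount x = -26 mm, y = +104 mm (75 mm from the hinge axis); its underside 58 mm above the bench at rest
- round_screw_top (a point): top centre of that screw head, 68 mm above the bench at rest
- round_glass: the mirror, round glass, 36 mm across, 4 mm thick, on top of the tilting plate between hinge and screw head, its centre 36 mm from the hinge axis; origin at the centre of its underside. Not to be touched
- round_pointer_tip (a point): sharp tip of the steel pointer, moves with the plate; 55 mm above the bench at rest
- round_tab_tip (a point): tip of the brass index tab (tab 8 mm tall) that rides on an upright rod by the scale board and points at the pointer's tip; it stands 16 to 34 mm above the pointer's rest height, set differently each time. About 3 mm from the pointer tip (up to 9 mm with tilt) when level with it. Held by friction
- tape_measure: yellow tape measure, 32x86x62 mm, a bystander; origin at the centre of its underside
- chalk: stick of chalk, 60 mm, a bystander; origin at the centre of its underside
- pencil_red: red pencil, 150 mm, a bystander; origin at the centre of its underside
- screw_tin: flat round tin, 72 mm across, 41 mm high, a bystander; origin at the centre of its underside
- oil_can: small pump oiler, 63 mm across, 133 mm high with its spout, a bystander; origin at the centre of its underside
- wedge_1: wooden packing wedge, 30x90x18 mm, a bystander; origin at the centre of its underside
- cork_block: cork sanding block, 60x100x32 mm, a bystander; origin at the centre of its underside

How it is judged:
By the outcome, as a careful person would: the job done as asked, in the order asked, and still so for the second after the job is handed in, with the robot touching nothing.
It also fails if it takes over 54 s, if anything falls off the work surface, if the arm or the gripper's body presses on something with over 40 N, if the wrist force passes 120 N, or if a joint passes its speed limit or range.

## Working session

There is one attempt and no reset: what is moved stays moved. The work goes in short steps, Python scripts to look and compute and a tool call to move; the robot and the scene stay as the last step left them, time stands still between calls to the robot, and variables do not carry over. Pictures are saved under pics/ and viewed, at most 10 in all, crops included, and the job is handed in when it is done.

Besides the shell and the picture viewer there is one more tool, called by a JSON object that holds its "api" and its "payload", one argument or row to a line. play_rows: Moves the arm, as the interface text tells. Its arguments: {"type":"object","properties":{"targets":{"type":"string"},"squeeze":{"type":"number"}},"required":["targets"]}

```bash
ls; mkdir -p pics; cat > h.py <<'E'
import numpy as np, cv2
from bench import r
from scipy.spatial.transform import Rotation as R
def save(n,f): cv2.imwrite(f,cv2.cvtColor(n,cv2.COLOR_RGB2BGR))
def ray(ci,uv):
    f=240/np.tan(np.radians(ci['fov_y'])/2)
    d=(np.array(uv,float)-[ci['cx'],ci['cy']])/f; s=d.copy()
    for _ in range(20): s=d/(1+ci['k1']*(s@s))
    Rm=np.array(ci['rotation']); Rm=Rm if Rm.shape==(3,3) else R.from_rotvec(Rm).as_matrix()
    v=Rm@np.array([*s,1.]); return np.array(ci['position']),v/np.linalg.norm(v)
def onz(ci,uv,z):
    o,v=ray(ci,uv); return o+v*(z-o[2])/v[2]
def proj(ci,p):
    f=240/np.tan(np.radians(ci['fov_y'])/2)
    q=np.array(ci['rotation']).T@(np.array(p)-ci['position']); s=q[:2]/q[2]
    return s*(1+ci['k1']*(s@s))*f+[ci['cx'],ci['cy']]
def tri(a,b):
    (o1,v1),(o2,v2)=a,b
    t=np.linalg.lstsq(np.c_[v1,-v2],o2-o1,rcond=None)[0]
    p,q=o1+t[0]*v1,o2+t[1]*v2; return (p+q)/2,np.linalg.norm(p-q)
E
python3 - <<'E'
from h import *
o=r.get_obs(); print({k:np.round(v,3) for k,v in o.items()})
for n in('top','side'):
    save(r.grab_frame(n),f'pics/{n}0.png'); print(n,r.camera_info(n))
E
```

```text
pics
{'clock': np.float64(0.0), 'joints': array([ 1.073,  0.478,  0.022,  1.556, -0.011,  1.109, -0.083]), 'qvel': array([-0.001, -0.001,  0.001, -0.   ,  0.001, -0.001, -0.002]), 'tau': array([ 0.0000e+00, -5.9644e+01,  1.6080e+00, -2.8120e+01,  1.3000e-02,
        9.0000e-03, -0.0000e+00]), 'tcp_pos': array([ 0.256, -0.624,  0.23 ]), 'orientation': array([-3.08e+00, -6.08e-01,  1.00e-03]), 'contact_force': array([-0.378,  0.07 ,  0.365]), 'moment': array([0.024, 0.013, 0.027]), 'gripper_force': np.float64(0.0), 'grip_width': np.float64(0.086)}
top {'fov_y': 53.41260568106141, 'cx': 314.2416476120412, 'cy': 240.0151400023358, 'k1': -0.052114751622453055, 'position': array([0.35140657, 0.09696061, 1.28327978]), 'rotation': array([-2.15407345,  2.21105125, -0.11585687])}
side {'fov_y': 51.0519787991835, 'cx': 317.79532405213894, 'cy': 237.44780351397532, 'k1': 0.008565397208263681, 'position': array([0.42257832, 1.18956317, 0.73792576]), 'rotation': array([-0.06602577,  2.71579868, -1.51755626])}
```

View pics/top0.png

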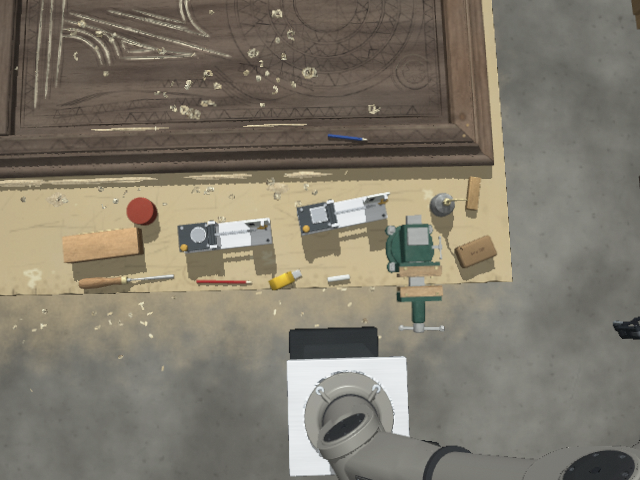

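View pics/side0.png

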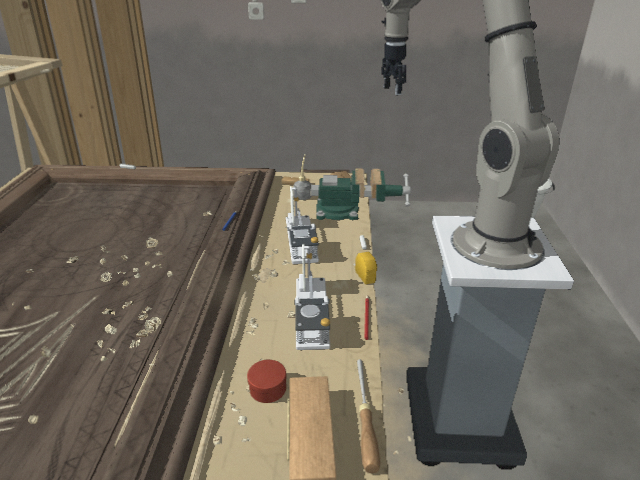

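```bash
sed -i "s/q=np.array(ci\['rotation'\]).T@/q=R.from_rotvec(ci['rotation']).as_matrix().T@/" h.py
python3 - <<'E'
from h import *
im=cv2.imread('pics/top0.png'); hsv=cv2.cvtColor(im,cv2.COLOR_BGR2HSV); ci=r.camera_info('top')
m=cv2.inRange(hsv,(15,120,120),(30,255,255))
n,_,st,c=cv2.connectedComponentsWithStats(m[180:300])
for s,q in zip(st[1:],c[1:]):
    if s[4]>8: print(s[4],np.round(q+[0,180],1),np.round(onz(ci,q+[0,180],.066),3))
print('sq mount edge pts',[np.round(onz(ci,p,.06),3) for p in((298,212),(300,234),(386,193))])
print('rd',[np.round(onz(ci,p,.06),3) for p in((179,227),(181,252),(268,219))])
o=r.get_obs();print(R.from_rotvec(o['orientation']).as_matrix().round(3))
w=r.camera_info('wrist');print(w, R.from_rotvec(w['rotation']).as_matrix().round(3))
b=cv2.resize(im[180:280,160:400],None,fx=3.3,fy=3.3,interpolation=cv2.INTER_CUBIC);cv2.imwrite('pics/topc.png',b)
E
```

```text
34 [305.8 228.3] [0.492 0.097 0.066]
35 [183.3 247. ] [0.452 0.412 0.066]
262 [281.4 280.2] [0.361 0.162 0.066]
sq mount edge pts [array([0.536, 0.116, 0.06 ]), array([0.478, 0.112, 0.06 ]), array([ 0.58 , -0.114,  0.06 ])]
rd [array([0.504, 0.424, 0.06 ]), array([0.44 , 0.419, 0.06 ]), array([0.519, 0.194, 0.06 ])]
[[ 0.925  0.38  -0.001]
 [ 0.38  -0.925  0.001]
 [-0.    -0.002 -1.   ]]
{'fov_y': 62.890468560910804, 'cx': 319.7501928404951, 'cy': 241.06921426813568, 'k1': 0.019842102866074407, 'position': array([ 0.33133202, -0.59279571,  0.37302033]), 'rotation': array([ 2.37846922, -1.59645839, -0.26050145])} [[ 0.379 -0.878 -0.293]
 [-0.926 -0.36  -0.118]
 [-0.002  0.316 -0.949]]
```

View pics/topc.png

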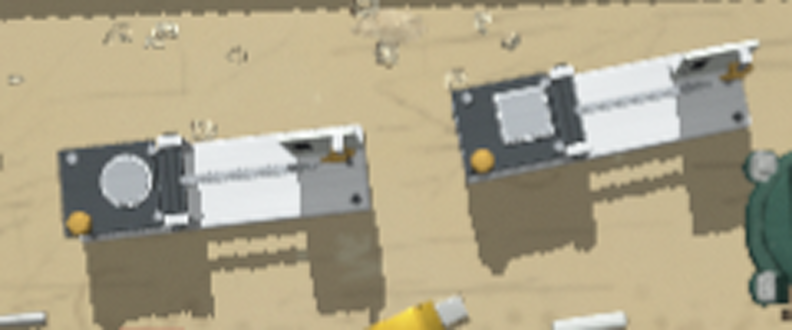

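```bash
cat >> h.py <<'E'
def go(x,y,z,ang=None):
    o=r.get_obs(); M=R.from_rotvec(o['orientation']).as_matrix()
    d=M.T@(np.array([x,y,z])-o['tcp_pos']); a=np.arctan2(M[1,0],M[0,0])
    print('t',o['clock'].round(2),'shift',d.round(4),'rows',(np.linalg.norm(d)/.0417).round(1),'ang',a.round(3),'spin',None if ang is None else np.round(a-ang,3),'j',o['joints'].round(2),'F',o['contact_force'].round(2))
E
python3 - <<'E'
from h import *
ci=r.camera_info('top')
for p in((382.7,201.2),(262.4,227)): print(onz(ci,p,.08).round(3))
go(.63,-.08,.2)
E
```

```text
[ 0.555 -0.102  0.08 ]
[0.496 0.207 0.08 ]Traceback (most recent call last):
  File "<stdin>", line 4, in <module>
  File "h.py", line 24, in go
    print('t',o['clock'].round(2),'shift',d.round(4),'rows',(np.linalg.norm(d)/.0417).round(1),'ang',a.round(3),'spin',None if ang is None else np.round(a-ang,3),'j',o['joints'].round(2),'F',o['contact_force'].round(2))
              ^^^^^^^^^^^^^^^^
AttributeError: 'float' object has no attribute 'round'
```

{"api": "play_rows", "payload": {
  "targets": "1 0.552 -0.361 0.03 0;1 0.552 -0.361 0.03 0;1 0.552 -0.361 0.03 0;1 0.552 -0.361 0.03 0;1 0.552 -0.361 0.03 0;1 0.552 -0.361 0.03 0;1 0.552 -0.361 0.03 0;1 0.552 -0.361 0.03 0"
}}

```text
clock: 0.77
tcp_pos: [0.4455, -0.348, 0.2159]
orientation: [-3.082, -0.608, 0.001]
contact_force: [1.2, 0.3, -0.0]
grip_width: 0.0001
gripper_force: 0.0
```

```bash
sed -i "s/o\['clock'\].round(2)/round(float(o['clock']),2)/" h.py
python3 - <<'E'
from h import *
go(.64,-.08,.2,3.33)
E
```

```text
t 0.77 shift [ 0.2817 -0.174   0.0158] rows 7.9 ang 0.39 spin -2.94 j [ 0.63  0.32 -0.1   1.83  0.04  0.99 -0.66] F [ 1.2   0.33 -0.02]
```

{"api": "play_rows", "payload": {
  "targets": "1 0.282 -0.174 0.016 -0.12;1 0.282 -0.174 0.016 -0.24;1 0.282 -0.174 0.016 -0.36;1 0.282 -0.174 0.016 -0.48;1 0.282 -0.174 0.016 -0.6;1 0.282 -0.174 0.016 -0.72;1 0.282 -0.174 0.016 -0.84;1 0.282 -0.174 0.016 -0.96"
}}

```text
clock: 1.43
tcp_pos: [0.6405, -0.0797, 0.1998]
orientation: [-2.446, -1.97, 0.0]
contact_force: [0.1, -0.0, 0.3]
grip_width: -0.0
gripper_force: 0.0
```

{"api": "play_rows", "payload": {
  "targets": "1 0 0 0 -0.12;1 0 0 0 -0.24;1 0 0 0 -0.36;1 0 0 0 -0.48;1 0 0 0 -0.6;1 0 0 0 -0.72;1 0 0 0 -0.84;1 0 0 0 -0.96"
}}

```text
clock: 2.1
tcp_pos: [0.6394, -0.082, 0.1996]
orientation: [-1.261, -2.877, 0.001]
contact_force: [-1.0, -0.6, 0.1]
grip_width: 0.0001
gripper_force: 0.0
```

{"api": "play_rows", "payload": {
  "targets": "1 0 0 0 -0.12;1 0 0 0 -0.24;1 0 0 0 -0.36;1 0 0 0 -0.48;1 0 0 0 -0.6;1 0 0 0 -0.72;1 0 0 0 -0.84;1 0 0 0 -0.96"
}}

```text
clock: 2.77
tcp_pos: [0.6394, -0.082, 0.1997]
orientation: [0.21, -3.134, -0.0]
contact_force: [0.1, -0.2, -0.8]
grip_width: 0.0003
gripper_force: 0.0
```

```bash
python3 - <<'E'
from h import *
go(.64,-.08,.2,3.33)
w=r.camera_info('wrist');save(r.grab_frame('wrist'),'pics/w1.png');np.save('w1.npy',w,allow_pickle=True);print(w['position'])
E
```

```text
t 2.77 shift [-0.0008  0.0019 -0.0003] rows 0.1 ang -3.008 spin -6.338 j [ 0.58  0.58 -0.79  1.62  0.45  1.13  1.38] F [ 0.15 -0.2  -0.79]
[ 0.55933031 -0.09228498  0.34233443]
```

View pics/w1.png

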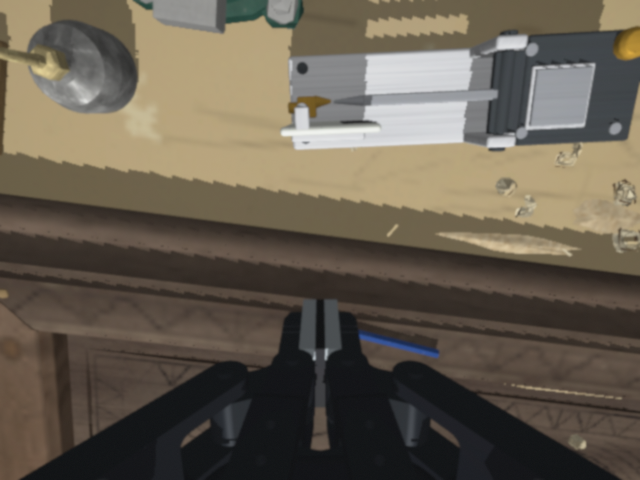

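{"api": "play_rows", "payload": {
  "targets": "1 0.168 0.136 0.03 0;1 0.168 0.136 0.03 0;1 0.168 0.136 0.03 0;1 0.168 0.136 0.03 0;1 0.168 0.136 0.03 0;1 0.168 0.136 0.03 0;1 0.168 0.136 0.03 0;1 0.168 0.136 0.03 0"
}}

```text
clock: 3.48
tcp_pos: [0.456, 0.0314, 0.1704]
orientation: [-0.199, 3.135, -0.001]
contact_force: [-1.0, -0.7, -1.0]
grip_width: 0.0001
gripper_force: 0.0
```

```bash
python3 - <<'E'
from h import *
go(.455,.03,.17)
w=r.camera_info('wrist');save(r.grab_frame('wrist'),'pics/w2.png');np.save('w2.npy',w,allow_pickle=True);print(w['position'])
a=cv2.imread('pics/w1.png');b=cv2.imread('pics/w2.png')
c=np.load('w1.npy',allow_pickle=True).item()
t=[.555,-.102,.08]; s=[.492,.097,.066]
print(proj(c,t),proj(w,t),proj(w,s))
u,v=map(int,proj(w,t))
x0=max(0,u-60);y0=min(max(0,v-70),360)
print(x0,y0)
cv2.imwrite('pics/c2.png',cv2.hconcat([cv2.resize(a[70:160,270:370],None,fx=4,fy=4,interpolation=2),cv2.resize(b[y0:y0+90,x0:x0+100],None,fx=4,fy=4,interpolation=2)]))
E
```

```text
t 3.48 shift [ 0.0012 -0.0012  0.0004] rows 0.0 ang -3.015 spin None j [ 0.59  0.32 -0.92  2.07  0.33  0.89  1.18] F [-0.95 -0.67 -0.96]
[0.37561492 0.02172794 0.31295104]
[305.32039378 101.61282603] [109.34822026 358.16632593] [406.41621321 299.4267277 ]
49 288
```

View pics/c2.png

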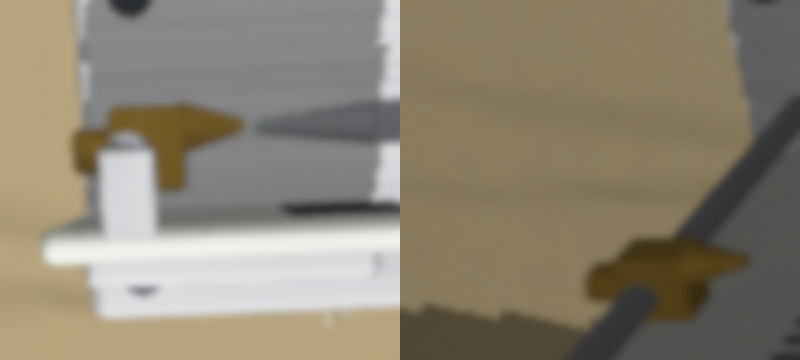

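View pics/w2.png

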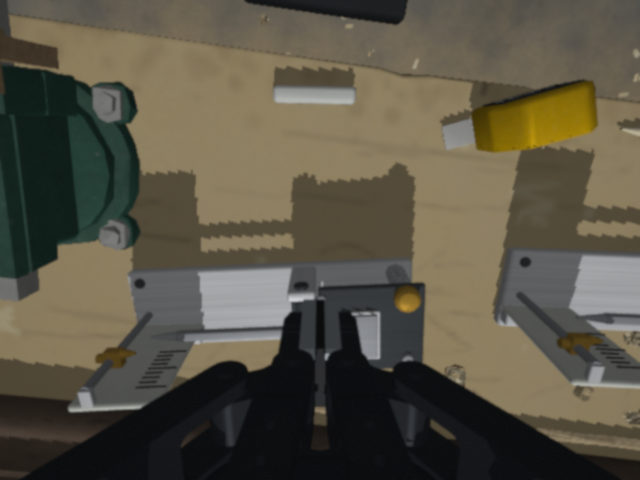

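```bash
python3 - <<'E'
import cv2
b=cv2.imread('pics/w2.png')
cv2.imwrite('pics/c3.png',cv2.hconcat([cv2.resize(b[300:390,90:190],None,fx=4,fy=4,interpolation=2),cv2.resize(b[290:380,540:640],None,fx=4,fy=4,interpolation=2)]))
E
```

```text
(no output)
```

View pics/c3.png

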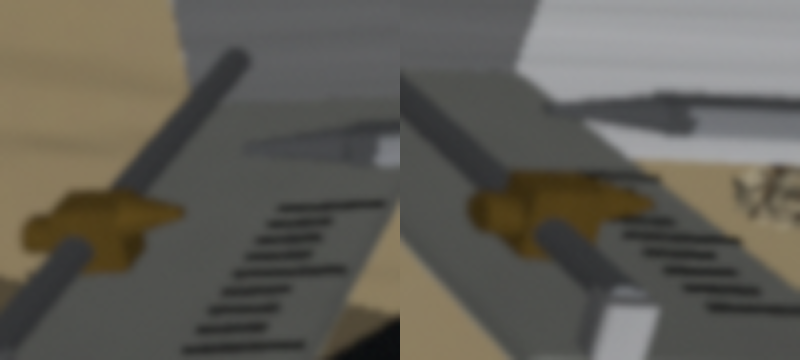

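```bash
python3 - <<'E'
from h import *
a=np.load('w1.npy',allow_pickle=True).item();b=np.load('w2.npy',allow_pickle=True).item()
for n,p,q in(('tab',(330.7,101),(136,353)),('ptr',(334,101.7),(151,337))):
    P,e=tri(ray(a,p),ray(b,q)); print(n,P.round(4),e.round(4))
P=onz(b,(151,337),.055);print('ptr at .055',P, proj(a,P))
im=cv2.imread('pics/w2.png');m=cv2.inRange(cv2.cvtColor(im,cv2.COLOR_BGR2HSV),(12,150,100),(30,255,255))
n,_,st,c=cv2.connectedComponentsWithStats(m[270:330,380:440]);i=1+st[1:,4].argmax();s=c[i]+[380,270]
S=onz(b,s,.065);print('screw',s,st[i],S.round(4))
v=S[:2]-P[:2];print('len',np.hypot(*v),'expect ~.19+') ; print('dir',v)
E
```

```text
tab [ 0.5524 -0.0861  0.075 ] 0.0
ptr [ 0.5519 -0.0836  0.0551] 0.0006
ptr at .055 [ 0.55182795 -0.08389716  0.055     ] [333.25100236 101.26625061]
screw [407.68235294 302.18823529] [ 16  23  24  19 340] [0.4945 0.0986 0.065 ]
len 0.19129601667007434 expect ~.19+
dir [-0.05736091  0.18249354]
```

```bash
python3 - <<'E'
from h import *
go(.492,.102,.17);go(.492,.102,.08)
E
```

```text
t 3.53 shift [-0.0437  0.066   0.0005] rows 1.9 ang -3.016 spin None j [ 0.59  0.32 -0.92  2.07  0.33  0.89  1.18] F [ 0.14  0.29 -0.27]
t 3.53 shift [-0.0436  0.0661  0.0905] rows 2.9 ang -3.016 spin None j [ 0.59  0.32 -0.92  2.07  0.33  0.89  1.18] F [ 0.14  0.29 -0.27]
```

{"api": "play_rows", "payload": {
  "targets": "1 -0.044 0.066 0 0;1 -0.044 0.066 0 0;1 -0.044 0.066 0.03 0;1 -0.044 0.066 0.06 0;1 -0.044 0.066 0.08 0;1 -0.044 0.066 0.09 0;1 -0.044 0.066 0.09 0;1 -0.044 0.066 0.09 0"
}}

```text
clock: 4.2
tcp_pos: [0.4919, 0.1026, 0.0803]
orientation: [0.199, -3.135, -0.001]
contact_force: [0.6, 0.4, 0.1]
grip_width: -0.0002
gripper_force: 0.0
```

{"api": "play_rows", "payload": {
  "targets": "1 0 0 0.003 0;1 0 0 0.006 0;1 0 0 0.009 0;1 0 0 0.010 0;1 0 0 0.011 0;1 0 0 0.012 0;1 0 0 0.012 0;1 0 0 0.012 0"
}}

```text
clock: 4.87
tcp_pos: [0.4909, 0.1027, 0.0682]
orientation: [-0.201, 3.135, -0.0]
contact_force: [0.5, -0.5, 0.8]
grip_width: -0.0001
gripper_force: 0.0
```

```bash
python3 - <<'E'
from h import *
go(.492,.102,.0553)
E
```

```text
t 4.87 shift [-0.001  -0.0008  0.0129] rows 0.3 ang -3.013 spin None j [ 0.3   0.55 -0.78  2.06  0.56  0.76  0.86] F [ 0.47 -0.45  0.85]
```

{"api": "play_rows", "payload": {
  "targets": "1 0 0 0.001 0;1 0 0 0.002 0;1 0 0 0.003 0;1 0 0 0.003 0"
}}

```text
clock: 5.2
tcp_pos: [0.491, 0.103, 0.0652]
orientation: [-0.202, 3.135, 0.001]
contact_force: [-0.6, 0.8, 2.8]
grip_width: -0.0001
gripper_force: 1.5
```

{"api": "play_rows", "payload": {
  "targets": "1 0 0 0.002 0;1 0 0 0.004 0;1 0 0 0.006 0;1 0 0 0.007 0;1 0 0 0.007 0;1 0 0 0.007 0"
}}

```text
clock: 5.7
tcp_pos: [0.4911, 0.1032, 0.0582]
orientation: [-0.202, 3.135, 0.001]
contact_force: [-1.2, 3.2, 4.9]
grip_width: 0.0
gripper_force: 2.3
```

```bash
python3 - <<'E'
from h import *
go(.491,.1027,.0553)
save(r.grab_frame('side'),'pics/s1.png');go(.491,.1027,.0553)
w=r.camera_info('wrist');save(r.grab_frame('wrist'),'pics/w3.png');np.save('w3.npy',w,allow_pickle=True)
print(proj(w,[.5524,-.0861,.075]),proj(w,[.5519,-.0836,.070]))
E
```

```text
t 5.7 shift [ 0.0001 -0.0004  0.0029] rows 0.1 ang -3.013 spin None j [ 0.29  0.56 -0.77  2.06  0.58  0.74  0.85] F [-1.19  3.2   4.89]
t 5.75 shift [ 0.0001 -0.0004  0.003 ] rows 0.1 ang -3.013 spin None j [ 0.29  0.56 -0.77  2.06  0.58  0.74  0.85] F [-1.62  2.62  4.43]
[-188.63280169  428.34590958] [-166.03926704  417.98509949]
```

{"api": "play_rows", "payload": {
  "targets": "1 0 0 0.001 0;1 0 0 0.002 0;1 0 0 0.0025 0;1 0 0 0.0028 0;1 0 0 0.0028 0;1 0 0 0.0028 0;1 0 0 0.0028 0;1 0 0 0.0028 0"
}}

```text
clock: 6.47
tcp_pos: [0.4912, 0.1029, 0.0555]
orientation: [-0.201, 3.135, 0.0]
contact_force: [-1.8, 3.4, 6.0]
grip_width: 0.0004
gripper_force: 2.6
```

```bash
python3 - <<'E'
from h import *
go(.491,.1027,.0554)
f=r.grab_frame('side');save(f,'pics/s2.png')
ci=r.camera_info('side')
print([proj(ci,p).round(1) for p in([.5524,-.0861,.075],[.5519,-.0836,.075],[.5519,-.0836,.055])])
E
```

```text
t 6.47 shift [ 0.0002 -0.0002  0.0001] rows 0.0 ang -3.013 spin None j [ 0.28  0.57 -0.77  2.06  0.59  0.74  0.84] F [-1.82  3.38  5.97]
[array([296.7, 200.4]), array([296.8, 200.8]), array([297. , 206.9])]
```

```bash
python3 - <<'E'
import cv2
a=cv2.imread('pics/side0.png');b=cv2.imread('pics/s2.png')
cv2.imwrite('pics/c4.png',cv2.hconcat([cv2.resize(i[185:245,275:325],None,fx=8,fy=8,interpolation=0) for i in(a,b)]))
E
```

```text
(no output)
```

View pics/c4.png

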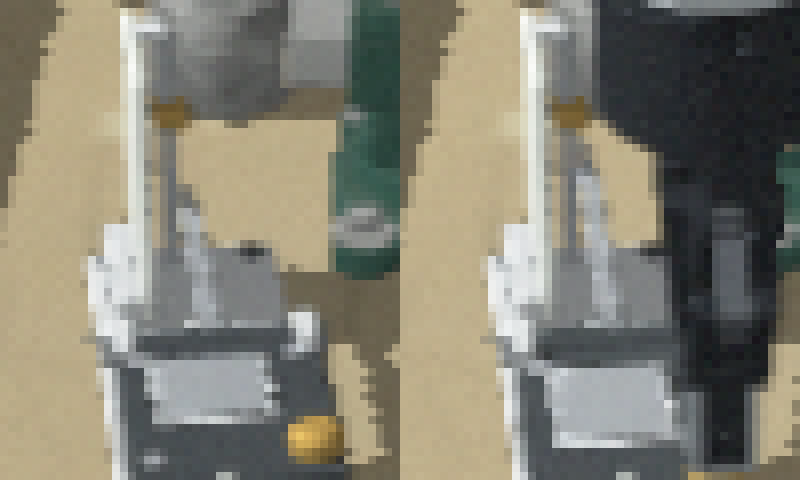

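{"api": "play_rows", "payload": {
  "targets": "1 0 0 0 0;1 0 0 0 0;1 0 0 0 0;1 0 0 0 0;1 0 0 0 0;1 0 0 0 0;1 0 0 0 0;1 0 0 0 0"
}}

```text
clock: 7.18
tcp_pos: [0.4912, 0.1029, 0.0555]
orientation: [-0.201, 3.135, 0.001]
contact_force: [-1.0, 3.9, 5.2]
grip_width: -0.0002
gripper_force: 2.6
```

{"api": "play_rows", "payload": {
  "targets": "1 0 0 0 0;1 0 0 0 0;1 0 0 0 0;1 0 0 0 0;1 0 0 0 0;1 0 0 0 0;1 0 0 0 0;1 0 0 0 0"
}}

```text
clock: 7.85
tcp_pos: [0.4912, 0.1029, 0.0555]
orientation: [-0.201, 3.135, 0.001]
contact_force: [-1.4, 2.3, 5.3]
grip_width: -0.0002
gripper_force: 2.6
```

{"api": "play_rows", "payload": {
  "targets": "1 0 0 -0.003 0;1 0 0 -0.006 0;1 0 0 -0.009 0;1 0 0 -0.012 0;1 0 0 -0.015 0;1 0 0 -0.025 0;1 0 0 -0.06 0;1 0 0 -0.095 0"
}}

```text
clock: 8.52
tcp_pos: [0.4891, 0.1018, 0.1504]
orientation: [0.201, -3.13, 0.001]
contact_force: [1.5, 1.0, 0.2]
grip_width: -0.0
gripper_force: 0.0
```

```bash
python3 - <<'E'
from h import *
# 1st guess of the round tab / pointer from w2 at nominal heights
b=np.load('w2.npy',allow_pickle=True).item()
print('ptr',onz(b,(576.5,316),.055).round(4),'tab if .08',onz(b,(603,341),.08).round(4))
go(.42,.30,.17); go(.57,.25,.2)
E
```

```text
ptr [0.4945 0.2259 0.055 ] tab if .08 [0.499  0.2296 0.08  ]
t 8.52 shift [ 0.0433  0.2054 -0.0195] rows 5.1 ang -3.013 spin None j [ 0.39  0.43 -0.88  2.    0.42  0.91  0.98] F [1.51 1.02 0.23]
t 8.52 shift [-0.0989  0.1366 -0.0502] rows 4.2 ang -3.013 spin None j [ 0.39  0.43 -0.88  2.    0.42  0.91  0.98] F [1.51 1.02 0.23]
```

{"api": "play_rows", "payload": {
  "targets": "1 0 0 -0.03 0;1 -0.111 0.11 -0.05 0;1 -0.111 0.11 -0.05 0;1 -0.111 0.11 -0.05 0;1 -0.111 0.11 -0.05 0;1 -0.111 0.11 -0.05 0;1 -0.111 0.11 -0.05 0;1 -0.111 0.11 -0.05 0"
}}

```text
clock: 9.18
tcp_pos: [0.5863, 0.225, 0.2]
orientation: [0.201, -3.134, 0.002]
contact_force: [-1.2, -0.7, 0.3]
grip_width: -0.0002
gripper_force: 0.0
```

```bash
python3 - <<'E'
from h import *
w=r.camera_info('wrist');save(r.grab_frame('wrist'),'pics/w4.png');np.save('w4.npy',w,allow_pickle=True)
print(proj(w,[.496,.228,.075]))
go(.40,.343,.17)
E
```

```text
[341.94349464  97.19756158]
t 9.23 shift [0.1696 0.1414 0.0299] rows 5.3 ang -3.014 spin None j [ 0.14  0.57 -0.85  1.66  0.47  1.13  0.86] F [ 0.48 -0.38 -0.64]
```

{"api": "play_rows", "payload": {
  "targets": "1 0.17 0.141 0.03 0;1 0.17 0.141 0.03 0;1 0.17 0.141 0.03 0;1 0.17 0.141 0.03 0;1 0.17 0.141 0.03 0;1 0.17 0.141 0.03 0;1 0.17 0.141 0.03 0;1 0.17 0.141 0.03 0"
}}

```text
clock: 9.9
tcp_pos: [0.4, 0.3428, 0.1704]
orientation: [-0.202, 3.134, -0.003]
contact_force: [1.0, -0.9, 0.1]
grip_width: 0.0001
gripper_force: 0.0
```

```bash
python3 - <<'E'
from h import *
go(.40,.343,.17)
w=r.camera_info('wrist');save(r.grab_frame('wrist'),'pics/w5.png');np.save('w5.npy',w,allow_pickle=True)
a=np.load('w4.npy',allow_pickle=True).item()
A=cv2.imread('pics/w4.png');B=cv2.imread('pics/w5.png');out=[]
for n,c,i in(('w4',a,A),('w5',w,B)):
    u,v=map(int,(proj(c,[.496,.228,.075])+proj(c,[.4945,.2259,.055]))/2);x=max(0,u-50);y=max(0,v-45);print(n,x,y);out.append(cv2.resize(i[y:y+90,x:x+100],(400,360),interpolation=2))
cv2.imwrite('pics/c5.png',cv2.hconcat(out))
u,v=map(int,proj(w,[.452,.412,.065]));x,y=u-40,v-40
m=cv2.inRange(cv2.cvtColor(B,cv2.COLOR_BGR2HSV),(12,150,100),(30,255,255))
n,_,st,c=cv2.connectedComponentsWithStats(m[y:y+80,x:x+80]);i=1+st[1:,4].argmax();s=c[i]+[x,y]
print('screw',s,st[i],onz(w,s,.065).round(4))
E
```

```text
t 9.9 shift [-0.      0.0002  0.0004] rows 0.0 ang -3.013 spin None j [-0.1   0.46 -0.92  1.92  0.44  0.98  0.48] F [ 0.95 -0.93  0.07]
w4 289 51
w5 94 298
screw [407.59633028 322.25688073] [ 30  35  24  18 327] [0.4539 0.413  0.065 ]
```

View pics/c5.png

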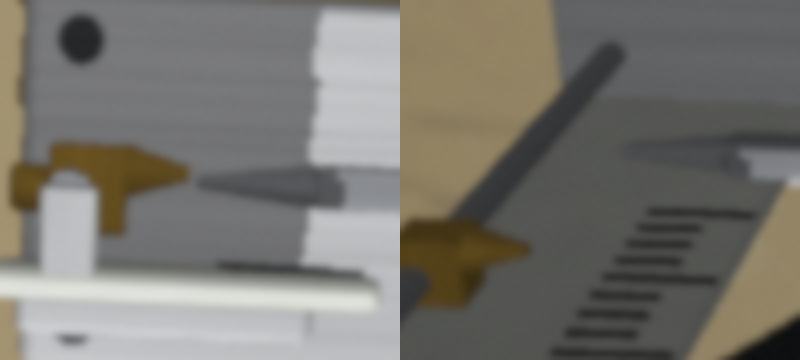

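```bash
python3 - <<'E'
from h import *
L=lambda n:np.load(n+'.npy',allow_pickle=True).item()
a,b,c=L('w4'),L('w5'),L('w2')
for n,p,q,s in(('tab',(336,94.25),(126.5,360),(603,341)),('ptr',(338.2,96.7),(150.2,335.5),(576.5,316))):
    for x,y in((ray(a,p),ray(b,q)),(ray(a,p),ray(c,s)),(ray(b,q),ray(c,s))):
        P,e=tri(x,y); print(n,P.round(4),e.round(4))
go(.4515,.418,.17);go(.4515,.418,.08)
E
```

```text
tab [0.4952 0.2237 0.0855] 0.0
tab [0.4953 0.2236 0.0868] 0.0001
tab [0.4953 0.2239 0.0861] 0.0009
ptr [0.4953 0.2265 0.0543] 0.0003
ptr [0.4951 0.2265 0.0541] 0.0004
ptr [0.4951 0.2267 0.0542] 0.0005
t 9.95 shift [-0.0594  0.0688  0.0003] rows 2.2 ang -3.015 spin None j [-0.1   0.46 -0.92  1.92  0.44  0.98  0.48] F [ 0.7   0.05 -0.36]
t 9.95 shift [-0.0593  0.0689  0.0903] rows 3.1 ang -3.015 spin None j [-0.1   0.46 -0.92  1.92  0.44  0.98  0.48] F [ 0.7   0.05 -0.36]
```

{"api": "play_rows", "payload": {
  "targets": "1 -0.059 0.069 0 0;1 -0.059 0.069 0 0;1 -0.059 0.069 0.03 0;1 -0.059 0.069 0.06 0;1 -0.059 0.069 0.08 0;1 -0.059 0.069 0.09 0;1 -0.059 0.069 0.09 0;1 -0.059 0.069 0.09 0"
}}

```text
clock: 10.62
tcp_pos: [0.4512, 0.4192, 0.0807]
orientation: [-0.198, 3.135, -0.0]
contact_force: [-0.5, -0.3, 0.9]
grip_width: -0.0001
gripper_force: 0.0
```

{"api": "play_rows", "payload": {
  "targets": "1 0 0 0.003 0;1 0 0 0.006 0;1 0 0 0.009 0;1 0 0 0.011 0;1 0 0 0.013 0;1 0 0 0.015 0;1 0 0 0.015 0;1 0 0 0.015 0"
}}

```text
clock: 11.28
tcp_pos: [0.4502, 0.4204, 0.0656]
orientation: [-0.201, 3.135, 0.001]
contact_force: [-0.3, 0.6, 2.1]
grip_width: 0.0002
gripper_force: 1.2
```

{"api": "play_rows", "payload": {
  "targets": "1 0 0 0.003 0;1 0 0 0.006 0;1 0 0 0.009 0;1 0 0 0.011 0;1 0 0 0.012 0;1 0 0 0.013 0;1 0 0 0.013 0;1 0 0 0.013 0"
}}

```text
clock: 11.95
tcp_pos: [0.4502, 0.4209, 0.0527]
orientation: [-0.202, 3.135, 0.002]
contact_force: [0.1, 2.5, 5.5]
grip_width: 0.0002
gripper_force: 2.9
```

```bash
python3 - <<'E'
from h import *
go(.4515,.418,.0481)
E
```

```text
t 11.95 shift [-0.0009 -0.003   0.0046] rows 0.1 ang -3.013 spin None j [-0.3   0.73 -0.77  1.79  0.64  0.89  0.33] F [0.13 2.5  5.46]
```

{"api": "play_rows", "payload": {
  "targets": "1 0 -0.001 0.001 0;1 0 -0.002 0.002 0;1 0 -0.003 0.003 0;1 0 -0.003 0.004 0;1 0 -0.003 0.0045 0;1 0 -0.003 0.0045 0;1 0 -0.003 0.0045 0;1 0 -0.003 0.0045 0"
}}

```text
clock: 12.62
tcp_pos: [0.4502, 0.4203, 0.049]
orientation: [-0.203, 3.134, 0.009]
contact_force: [-0.3, 5.7, 6.7]
grip_width: -0.0
gripper_force: 4.0
```

```bash
python3 - <<'E'
from h import *
go(.4515,.418,.0481)
f=r.grab_frame('side');save(f,'pics/s3.png')
a=cv2.imread('pics/side0.png');b=cv2.imread('pics/s3.png');ci=r.camera_info('side')
print([proj(ci,p).round(1) for p in([.4953,.2238,.0861],[.4951,.2266,.0861],[.4951,.2266,.055])])
cv2.imwrite('pics/c6.png',cv2.hconcat([cv2.resize(i[235:295,280:330],None,fx=8,fy=8,interpolation=0) for i in(a,b)]))
E
```

```text
t 12.62 shift [-0.001  -0.0025  0.0009] rows 0.1 ang -3.012 spin None j [-0.3   0.73 -0.77  1.8   0.64  0.88  0.33] F [-0.31  5.66  6.66]
[array([309.5, 258.1]), array([309.5, 258.8]), array([309.7, 269.8])]
```

View pics/c6.png

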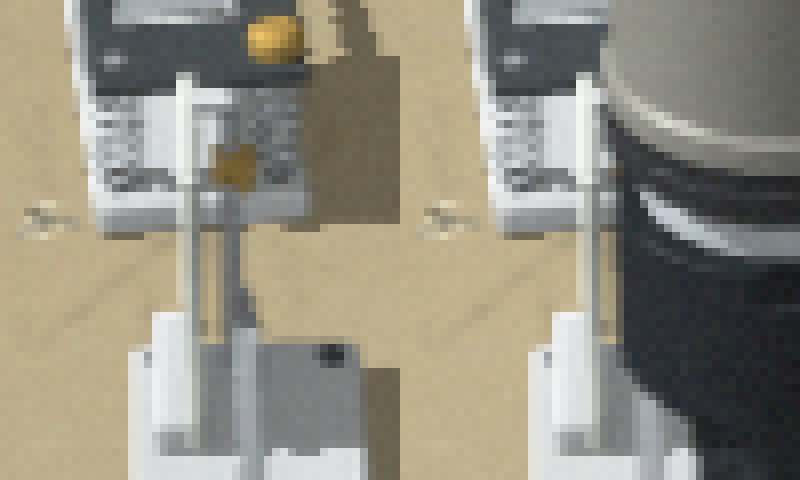

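{"api": "play_rows", "payload": {
  "targets": "1 0 0.001 0 0;1 0 0.002 0.0004 0;1 0 0.002 0.0008 0;1 0 0.002 0.0008 0;1 0 0.002 0.0008 0"
}}

```text
clock: 13.08
tcp_pos: [0.4502, 0.4205, 0.0477]
orientation: [-0.202, 3.134, 0.004]
contact_force: [-0.5, 1.9, 5.9]
grip_width: 0.0002
gripper_force: 3.5
```

```bash
python3 - <<'E'
from h import *
go(.4502,.4203,.0481)
ci=r.camera_info('top');im=r.grab_frame('top');save(im,'pics/t2.png')
a=cv2.imread('pics/top0.png');b=cv2.imread('pics/t2.png')
# pixel motion of the round mount's board end / base (unoccluded part)
print(np.abs(a[210:260,170:275].astype(int)-b[210:260,170:275]).max(2).__gt__(40).sum(0))
E
```

```text
t 13.08 shift [ 0.0001 -0.0002 -0.0004] rows 0.0 ang -3.013 spin None j [-0.3   0.73 -0.76  1.8   0.64  0.88  0.33] F [-0.48  1.94  5.91]
[23 24 24 24 24 25 25 25 25 27 31 31 32 34 34 30 30 28 29 28 23 22 18 15
 13 13 13 13 14 13 13 13 16 15 20 20 24 24 27 26 27 29 30 32 31 28 19 11
  7 16 17 26 27 30 33 32 31 29 36 36 35 35 35 38 38 38 37 37 31 31 32 31
 33 33 32 33 33 30 29 30 28 18 15 18 19 21 21 25 25 24 26 25 24 23 23 24
 27 23 24 22 19 28 27 21 15]
```

{"api": "play_rows", "payload": {
  "targets": "1 0 0 -0.0003 0;1 0 0 -0.0003 0;1 0 0 -0.0003 0;1 0 0 -0.0003 0;1 0 0 -0.0003 0;1 0 0 -0.0003 0;1 0 0 -0.0003 0;1 0 0 -0.0003 0"
}}

```text
clock: 13.8
tcp_pos: [0.4502, 0.4205, 0.0481]
orientation: [-0.202, 3.134, 0.004]
contact_force: [-0.8, 3.0, 6.1]
grip_width: 0.0
gripper_force: 3.5
```

{"api": "play_rows", "payload": {
  "targets": "1 0 0 0 0;1 0 0 0 0;1 0 0 0 0;1 0 0 0 0;1 0 0 0 0;1 0 0 0 0;1 0 0 0 0;1 0 0 0 0"
}}

```text
clock: 14.47
tcp_pos: [0.4502, 0.4205, 0.048]
orientation: [-0.202, 3.134, 0.004]
contact_force: [-0.3, 3.4, 6.8]
grip_width: 0.0001
gripper_force: 3.5
```

{"api": "play_rows", "payload": {
  "targets": "1 0 0 -0.003 0;1 0 0 -0.006 0;1 0 0 -0.009 0;1 0 0 -0.012 0;1 0 0 -0.016 0;1 0 0 -0.02 0;1 0 0 -0.025 0;1 0 0 -0.04 0"
}}

```text
clock: 15.13
tcp_pos: [0.4492, 0.4159, 0.0852]
orientation: [0.2, -3.131, 0.009]
contact_force: [0.5, -0.6, -0.8]
grip_width: -0.0002
gripper_force: 0.0
```

{"api": "play_rows", "payload": {
  "targets": "1 0 0 -0.04 0;1 0 0 -0.08 0;1 0.02 0 -0.09 0;1 0.02 -0.04 -0.09 0;1 0.02 -0.08 -0.09 0;1 0.02 -0.08 -0.09 0;1 0.02 -0.08 -0.09 0;1 0.02 -0.08 -0.09 0"
}}

```text
clock: 15.8
tcp_pos: [0.4407, 0.3362, 0.1777]
orientation: [0.199, -3.135, 0.002]
contact_force: [-0.3, -0.2, 0.2]
grip_width: -0.0001
gripper_force: 0.0
```

```bash
python3 - <<'E'
from h import *
go(.4,.343,.17)
c=r.camera_info('wrist');im=r.grab_frame('wrist');save(im,'pics/w6.png');np.save('w6.npy',c,allow_pickle=True)
for n,p in(('ptr',[.4952,.2266,.055]),('tab',[.4953,.2238,.0861]),('screw',[.4539,.413,.065])): print(n,proj(c,p).round(1))
m=cv2.inRange(cv2.cvtColor(im,cv2.COLOR_RGB2HSV),(12,150,60),(30,255,255))
n,_,st,ce=cv2.connectedComponentsWithStats(m)
for s,q in zip(st[1:],ce[1:]):
    if 100<s[4]<2000: print(s,q.round(1),onz(c,q,.065).round(4))
E
```

```text
t 15.8 shift [0.0395 0.0119 0.0077] rows 1.0 ang -3.015 spin None j [-0.07  0.49 -0.91  1.85  0.45  1.02  0.54] F [-0.26 -0.21  0.2 ]
ptr [162.5 284. ]
tab [140.2 303.4]
screw [426.  266.8]
[413 251  26  26 520] [425.3 263.8] [0.4517 0.412  0.065 ]
[ 97 297  42  20 420] [116.9 304.5] [0.5104 0.198  0.065 ]
```

```bash
python3 -c "
from bench import r
print(r.hand_in())"
```

```text
the job is handed in; nothing more can be done
None
```

I pressed the square mount and then the round one, held each for over a second and released it, and handed the job in at about 16 s. By measurement each pointer stopped at its tab or up to about 1 mm below. No camera clearly showed the pointer level at the tab, and at the round mount the arm hid the pointer and the tip first went about 0.4 mm too deep. The round mount looked unmoved and sprung back afterwards; the square one I did not re-check.

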